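# Clamp the fresh connector, free the cured one

## Task

Two glued connector shells sit in the locking forceps on the repair bench. First squeeze the handles of the open, blue forceps together until their ratchet catches and they stay shut by themselves; then release the locked, red forceps by pressing their white-dotted handle down, so that they spring fully open.

Things in the scene. Friction and masses are not known exactly. Their poses are not given: they have to be found in the camera images.
- blue_grip (a point): Midway between the two blue finger pads of the blue forceps, half-way up, 50 mm above the bench, fixed; x axis points along the forceps from pads to jaws, z up. Pads: upright discs, 20 mm diameter, side by side in y, from 45 up to 55 mm (the white-dotted one 58 mm) above the bench, only the bench below. 64 mm over both when open, 51 mm locked. Pivot post 105 mm ahead, beyond it jaws and connector.
- blue_handles (a joint): Swing of each handle of the blue forceps, rad: 0 open (as it starts), grows as they close; the other handle, with its own like spring, mirrors it when both pads are squeezed. Squeezing takes 3 to 6 N on each pad. The ratchet catches at 0.065 and again at 0.10 (43 mm over the pads); stop at 0.11 (41 mm). Let go past a tooth, they spring back onto it and stay; either tooth will do.
- red_release (a point): Centre of the top of the white-dotted pad (20 mm disc, top about 58 mm above the bench) of the red forceps, same make; right-hand pad seen from pads to jaws; moves with it. Pressed down on top its shank flexes: the teeth part about 4 mm down at 2 N, stop at 6 mm; it springs open, 7 mm sideways, as the press is held or eased. The other pad, 30 mm off and 3 mm lower, does not give.
- red_handles (a joint): Swing of each handle of the red forceps, rad, counted as for the blue: starts locked on the first tooth at about 0.065; 0 is fully open, where their spring takes them once released.

How it is judged:
By the outcome, as a careful person would: the job done as asked, in the order asked, and still so for the second after the job is handed in, with the robot touching nothing.
It also fails if it takes over 40 s, if anything falls off the work surface, if the arm or the gripper's body presses on something with over 40 N, if the wrist force passes 120 N, or if a joint passes its speed limit or range.

## Robot

A 6-joint arm with a two-finger parallel gripper is mounted at the origin on the work surface. World frame = base frame: x ahead of the robot, y to its left, z up, the work surface at z = 0. Lengths are in m, angles in rad, forces in N, time in s.
With the tool pointing down it reaches from about 0.425 to 0.925 m from the base axis. Payload 12.5 kg.
Tool frame: the origin (TCP) lies at the centre of the arm's flange, where the gripper is bolted on; the fingertips stand 173 mm ahead of it and the grasp point (between the pads) lies 155 mm ahead of it; z points along the fingers, y is the line along which they close (so a half turn about z gives the same grasp; the last joint's range is limited). The gripper opens to 85 mm and grips with 20 to 120 N. Pads are 22 mm wide; open, the fingers measure 114 mm over their backs; the gripper's body (76 mm by 85 mm) begins 54 mm behind the grasp point. The pads swing forward as they close: fully open they stand 13 mm farther back than shut.
Start: joints at [-1.421, 0.491, 1.559, -0, 1.092, -0.106], TCP at [0.158, -0.605, 0.405] pointing down, gripper open.
Joint ranges: [-3.1, 3.1], [-0.84, 2.19], [0.05, 2.79], [-1.13, 4.28], [0.06, 2.93], [-2.69, 2.69]. Speed limits (rad/s): [2.22, 2.22, 2.79, 3.14, 3.14, 3.14].

## Interface

Orientations are given as a rotation vector (axis times angle).
In Python, from cell import robot gives the robot as it stands.
- The arm moves only by the shell command python3 -m pendant 'ROWS' [FORCE]. ROWS is JSON, a list of rows, each a list of 3 entries, a list of its own where there are three numbers: the closure, from -1 (fully open) to 1 (shut), then the shift along the tool's x, y, z in cm, then the turn about the tool's z in rad. In form: [[fingers, [tx, ty, tz], twist], ...]. A call has 1 to 10 rows; each row shifts and turns the commanded pose from where the row before left it, along the tool's axes as they then stand; what a row does not reach is not made up. A row lasts 1/8 s, in which the tool goes at most 62.5 mm and 10.7 degrees, less where a joint would pass 70% of its speed; a pose out of reach is approached as far as the arm can. A call with a gripper value outside its range is refused whole. The fingers move at their own pace and stop on an object; FORCE is the grip in N (left out, the last holds). Time passes only in rows, so rows that do not move let the fingers close. It gives the time, the measured TCP pose, the force, the opening and the grip force at its end, in the units of the state.
- robot.read_state(): the state, without advancing time (a new reading comes with each control period).
- robot.grab_frame(name): name is "scene" or "side" or "wrist"; returns a dict with "pixels" (400x640x3 uint8, red, green, blue), "vfov" (degrees; the focal length in pixels is half the picture's height over the tangent of half this angle, whatever the lens; pixels are square), "cx", "cy" (the principal point, pixels), "rvec" (rotation vector, rad) and "tvec" (3), from world to camera coordinates, as OpenCV has them. Camera axes: x right, y down, z forward; pixel columns grow to the right and rows downward; lengths in m; the calibration is good to about 2 mm. A picture is of the moment at which its call begins. There is no depth.
- robot.finish_job(): hands the job in; it is judged then, once.
The state is a dict: "clock": time; "joint_positions": joint angles; "qvel": joint speeds; "joint_torque": joint torques, N m; "tcp_pos": TCP position; "ee_rot": TCP orientation; "wrist_force": force on the tool from outside, world axes, zero at the start; "torque": the same for the moment, N m; "grip_width": finger opening in m; "gripper_force": force on a finger pad.
Only numpy, scipy, OpenCV 4.12 (cv2) and the standard library are available. Lean on these libraries where they do the work, as an engineer would, in place of code of your own. Each camera call takes 0.05 s, during which the arm holds its last target. There are 200 camera calls.

## Working session

There is one attempt and no reset: what is moved stays moved. The work goes in short steps, Python scripts to look and compute and a shell command to move; the robot and the scene stay as the last step left them, time stands still between calls to the robot, and variables do not carry over. Pictures are saved under pics/ and viewed, at most 10 in all, crops included, and the job is handed in when it is done.

```bash
mkdir -p pics; cat > h.py <<'E'
import numpy as np, cv2, json
from cell import robot
def grab(n,save=None):
    f=robot.grab_frame(n)
    if save: cv2.imwrite('pics/'+save,cv2.cvtColor(f['pixels'],cv2.COLOR_RGB2BGR))
    h=f['pixels'].shape[0]; fl=h/2/np.tan(np.radians(f['vfov'])/2)
    R=cv2.Rodrigues(np.array(f['rvec'],float))[0]; t=np.array(f['tvec'],float)
    return f,fl,R,t
def ray(c,u,v):
    f,fl,R,t=c
    d=R.T@np.array([(u-f['cx'])/fl,(v-f['cy'])/fl,1]); return -R.T@t,d
def at_z(c,u,v,z):
    o,d=ray(c,u,v); return o+d*(z-o[2])/d[2]
def proj(c,p):
    f,fl,R,t=c; q=R@np.array(p)+t; return fl*q[:2]/q[2]+[f['cx'],f['cy']]
E
python3 - <<'E'
from h import *
import pickle
C={}
for n in ['scene','side','wrist']:
    C[n]=grab(n,n+'0.png'); print(n,-C[n][2].T@C[n][3],C[n][0]['vfov'])
pickle.dump(C,open('c0.pkl','wb'))
print(robot.read_state())
E
```

```text
scene [1.09184126 0.06238645 0.81070233] 48.72454926304215
side [0.32596254 0.74722718 0.63644784] 44.16790563549762
wrist [ 0.23086591 -0.58601492  0.37312785] 59.21492850059608
{'clock': 0.15, 'joint_positions': array([-1.42058021e+00,  4.91379785e-01,  1.55929767e+00,  8.30043782e-06,
        1.09166541e+00, -1.05577891e-01]), 'qvel': array([-0.00011915, -0.0021182 , -0.0005399 ,  0.00089308, -0.00310432,
       -0.00014805]), 'joint_torque': array([ 1.98566304e-03, -6.18706942e+01, -2.61691904e+01, -4.62406774e-05,
        3.20401916e-03,  7.95702192e-06]), 'tcp_pos': array([ 0.15816639, -0.60463441,  0.40429166]), 'ee_rot': array([-3.11518984e+00, -4.00604112e-01,  1.47308235e-05]), 'wrist_force': array([-0.35543933,  0.13446356,  0.122562  ]), 'torque': array([ 0.06707029,  0.02504764, -0.03123907]), 'gripper_force': 0.0, 'grip_width': 0.08550428852356869}
```

View pics/scene0.png

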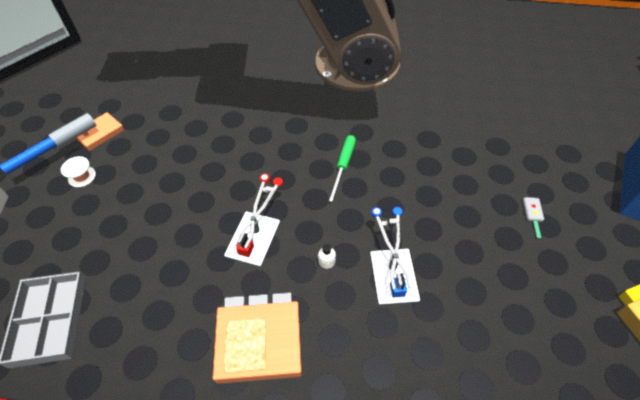

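View pics/side0.png

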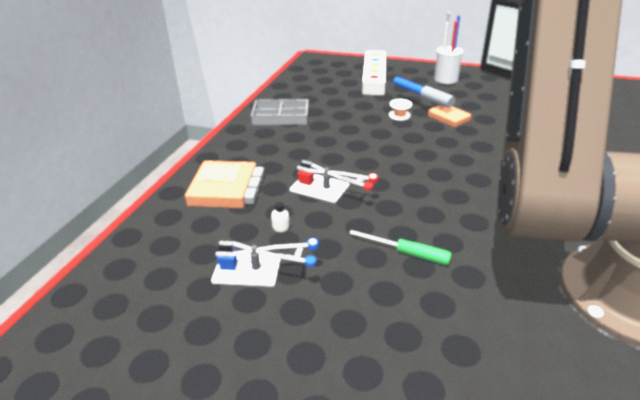

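The scene view shows the blue pads at about (377,212) and (398,211), and the red pads at (265,178) (dotted) and (278,182). In the side view the blue pads are at (313,243) and (311,260), and the red ones at (373,177) and (369,185). Next I'll measure them precisely.

```bash
python3 - <<'E'
from h import *
import pickle
C=pickle.load(open('c0.pkl','rb'))
rows=[]
for n,boxes in dict(scene=[(365,200,410,225),(255,168,290,192)],side=[(298,232,325,270),(358,170,382,194)]).items():
    im=C[n][0]['pixels']
    for b,(x0,y0,x1,y1) in zip('br',boxes):
        cr=im[y0:y1,x0:x1].astype(int); r,g,bb=cr[...,0],cr[...,1],cr[...,2]
        m=((bb-r>60) if b=='b' else (r-bb>60)).astype('uint8')
        k,l,s,ce=cv2.connectedComponentsWithStats(m)
        for i in range(1,k):
            if s[i,4]>8:
                u,v=s[i,0]+x0+(s[i,2]-1)/2, s[i,1]+y0+(s[i,3]-1)/2
                print(n,b,s[i],np.round([u,v],1),np.round(ce[i]+[x0,y0],1),np.round(at_z(C[n],u,v,.05),4))
    big=[cv2.resize(im[y0-6:y1+6,x0-6:x1+6],(380,280),interpolation=cv2.INTER_NEAREST) for x0,y0,x1,y1 in boxes]
    rows.append(np.hstack(big))
cv2.imwrite('pics/zoom.png',np.vstack(rows)[...,::-1])
E
```

```text
scene b [ 6  7 11 11 67] [376. 212.] [376.  211.8] [0.5572 0.0953 0.05  ]
scene b [27  6 11 10 88] [397.  210.5] [397.  210.7] [0.5471 0.1386 0.05  ]
scene r [ 4  5 11 11 67] [264. 178.] [264.5 177.8] [ 0.5012 -0.1567  0.05  ]
scene r [18  9 10 10 79] [277.5 181.5] [277.7 181.3] [ 0.5066 -0.1252  0.05  ]
side b [ 9  6 12 13 86] [312.5 244. ] [312.7 244.7] [0.5598 0.0894 0.05  ]
side b [  7  23  12  12 122] [310.5 260.5] [310.1 260.4] [0.549  0.1331 0.05  ]
side r [  5   4  16  17 133] [370.5 182. ] [369.8 183.1] [ 0.5047 -0.1457  0.05  ]
```

View pics/zoom.png

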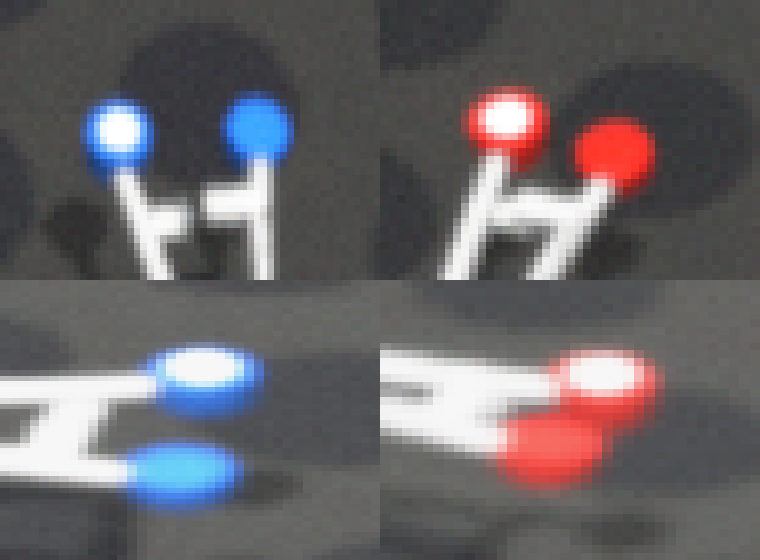

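The zoomed crop confirms that the white-dotted pads are the -y ones on both forceps, and that the blue pad spacing (44 mm) matches the given size. I'll go above the red forceps for a close wrist view first, then on to the blue.

```bash
python3 -m pendant '[[-1,[4.23,-4.23,0.6],0],[-1,[4.23,-4.23,0.6],0],[-1,[4.23,-4.23,0.6],0],[-1,[4.23,-4.23,0.6],0],[-1,[4.23,-4.23,0.6],0],[-1,[4.23,-4.23,0.6],0],[-1,[4.23,-4.23,0.6],0],[-1,[4.23,-4.23,0.6],0],[-1,[4.23,-4.23,0.6],0],[-1,[0,0,0],0]]' 20
python3 - <<'E'
from h import *
import pickle
c=grab('wrist','wr.png'); pickle.dump(c,open('cr.pkl','wb'))
s=robot.read_state(); print(s['tcp_pos'],s['ee_rot'],s['clock'],proj(c,[.502,-.157,.058]))
E
```

```text
clock: 1.4
tcp_pos: [0.4313, -0.1369, 0.3503]
ee_rot: [-3.114, -0.409, 0.001]
wrist_force: [0.8, -0.2, -0.0]
grip_width: 0.085
gripper_force: 0.0
[ 0.43070406 -0.13852457  0.35045079] [-3.11494940e+00 -4.06941744e-01  7.75274891e-04] 1.45 [366.72128258 100.89239516]
```

View pics/wr.png

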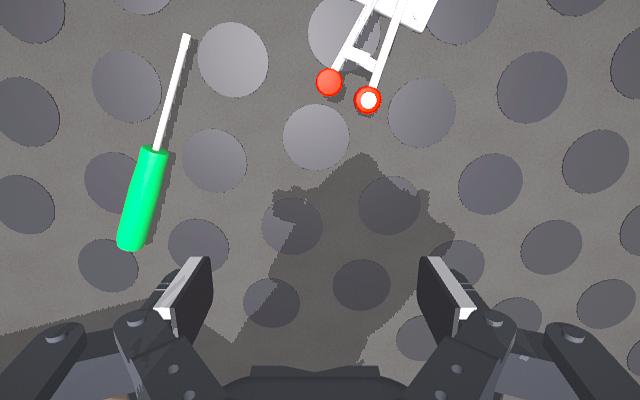

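The red dotted pad is at (368,100) in the wrist view, which agrees with the prediction of (366.7,100.9). Next is the blue one.

```bash
python3 -m pendant '[[-1,[2.3,-5.6,0.75],0],[-1,[2.3,-5.6,0.75],0],[-1,[2.3,-5.6,0.75],0],[-1,[2.3,-5.6,0.75],0],[-1,[0,0,0],0]]' 20
cat > blobs.py <<'E'
from h import *
def blobs(c,col,bounds=(0,250),dot=True):
    im=c[0]['pixels'][bounds[0]:bounds[1]].astype(int); r,b=im[...,0],im[...,2]
    m=((b-r>60) if col=='b' else ((r-b>90)&(r-im[...,1]>90))).astype('uint8')
    cs,_=cv2.findContours(m,cv2.RETR_EXTERNAL,cv2.CHAIN_APPROX_NONE)
    out=[]
    for k in cs:
        if cv2.contourArea(k)>150:
            M=cv2.moments(k); u,v=M['m10']/M['m00'],M['m01']/M['m00']+bounds[0]
            dot=im[int(v-bounds[0]),int(u)].min()>170
            z=.058 if dot else .055
            out.append((dot,np.round([u,v],1),cv2.contourArea(k),np.round(at_z(c,u,v,z),4)))
    return out
E
python3 - <<'E'
from blobs import *
import pickle
for o in blobs(pickle.load(open('cr.pkl','rb')),'r'): print(o)
c=grab('wrist','wb.png')
for o in blobs(c,'b'): print(o)
s=robot.read_state(); R=cv2.Rodrigues(s['ee_rot'])[0]
print(s['tcp_pos'],np.arctan2(R[1,0],R[0,0]),R[:,2])
E
```

```text
clock: 2.08
tcp_pos: [0.4626, 0.1019, 0.3203]
ee_rot: [-3.115, -0.406, 0.001]
wrist_force: [-0.1, -1.0, 0.9]
grip_width: 0.0855
gripper_force: 0.0
(np.True_, array([367.1,  99.5]), 583.5, array([ 0.503 , -0.1569,  0.058 ]))
(np.False_, array([328.6,  81.9]), 564.0, array([ 0.5075, -0.1272,  0.055 ]))
(np.True_, array([367.8,  56.9]), 839.5, array([0.5586, 0.0932, 0.058 ]))
(np.False_, array([297.2,  54.4]), 791.5, array([0.5491, 0.1355, 0.055 ]))
[0.46252668 0.10024997 0.32042956] 0.25778858014303246 [-4.96291296e-04 -2.73812010e-04 -9.99999839e-01]
```

View pics/wb.png

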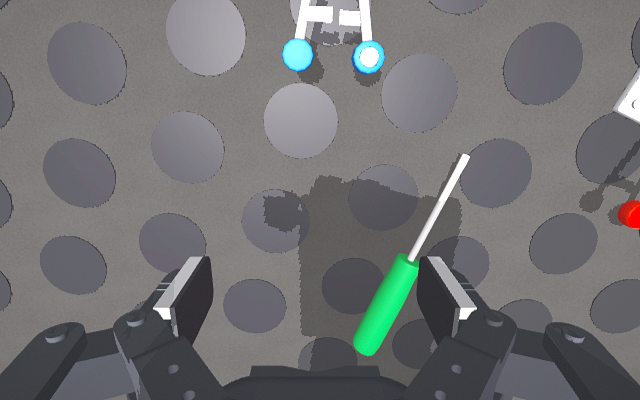

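The blue pads are at (297,54) and (368,57) and the red edge is at (632,214). Blue grip ≈ (0.5538, 0.1144) with yaw 0.221, and the spacing is 43.4 mm, as expected. Next I'll move above it and descend part way.

```bash
python3 -m pendant '[[-1,[4.6,0.48,0],0.037],[-1,[4.6,0.65,0],0],[-1,[0,0,3],0],[-1,[0,0,3],0],[-1,[0,0,0],0]]' 20
python3 - <<'E'
from h import *
s=robot.read_state(); R=cv2.Rodrigues(s['ee_rot'])[0]
g=np.array([.5538,.1144,.205]); print(s['tcp_pos'],np.arctan2(R[1,0],R[0,0]),R.T@(g-s['tcp_pos'])*100)
c=grab('side','sb1.png'); im=c[0]['pixels'][130:290,220:380]
cv2.imwrite('pics/sb1z.png',cv2.resize(im,(600,600),interpolation=cv2.INTER_CUBIC)[...,::-1])
E
```

```text
clock: 2.75
tcp_pos: [0.5545, 0.1082, 0.2593]
ee_rot: [3.123, 0.338, -0.006]
wrist_force: [-0.2, -1.5, 1.3]
grip_width: 0.0857
gripper_force: 0.0
[0.55447261 0.108155   0.25932303] 0.21587465371117237 [ 0.08812494 -0.62279085  5.43220118]
```

View pics/sb1z.png

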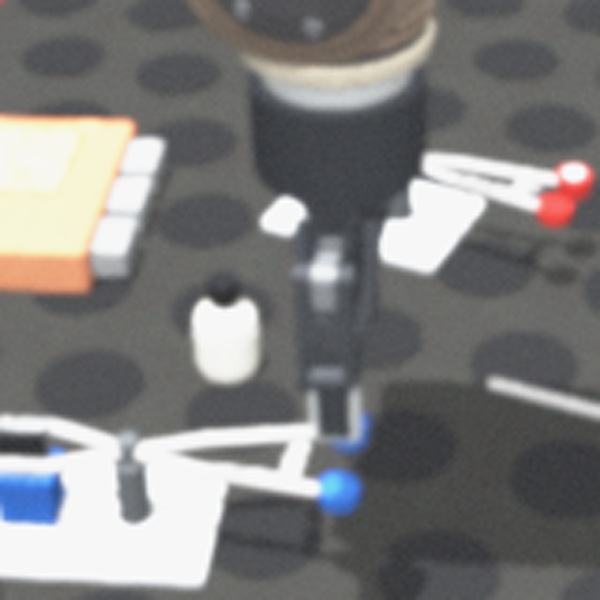

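The gripper is above the pads but about 6 mm off along its closing line. I'll correct that and average the pose readings.

```bash
python3 -m pendant '[[-1,[0.05,-0.6,0],0],[-1,[0,0,0],0],[-1,[0,0,0],0]]' 20
python3 - <<'E'
from h import *
g=np.array([.5538,.1144,.2]);L=[]
for i in range(3):
    grab('wrist')
    s=robot.read_state(); R=cv2.Rodrigues(s['ee_rot'])[0]
    L.append(np.r_[s['tcp_pos'],np.arctan2(R[1,0],R[0,0]),R.T@(g-s['tcp_pos'])*100])
print(np.round(L,4))
E
```

```text
clock: 3.18
tcp_pos: [0.5537, 0.1167, 0.2614]
ee_rot: [3.123, 0.344, 0.002]
wrist_force: [0.1, 0.0, 0.8]
grip_width: 0.0857
gripper_force: 0.0
[[ 0.5537  0.1166  0.2612  0.2191 -0.0414  0.2191  6.1222]
 [ 0.5537  0.1167  0.2611  0.2191 -0.0407  0.2211  6.1063]
 [ 0.5537  0.1166  0.2609  0.219  -0.0401  0.221   6.0944]]
```

```bash
python3 -m pendant '[[-1,[0,0.2,2],0],[-1,[0,0,2],0],[-1,[0,0,2],0],[-1,[0,0,0],0],[-1,[0,0,0],0]]' 20
python3 - <<'E'
from h import *
c=grab('side','sb2.png'); im=c[0]['pixels'][170:290,240:360]
s=robot.read_state(); R=cv2.Rodrigues(s['ee_rot'])[0]
print(R.T@(np.array([.5538,.1144,.2])-s['tcp_pos'])*100, s['wrist_force'])
cv2.imwrite('pics/sb2z.png',cv2.resize(im,(600,600),interpolation=cv2.INTER_CUBIC)[...,::-1])
E
```

```text
clock: 3.95
tcp_pos: [0.5543, 0.1146, 0.2013]
ee_rot: [3.123, 0.343, 0.001]
wrist_force: [-0.1, 0.1, -0.1]
grip_width: 0.0853
gripper_force: 0.0
[-0.05695378  0.01126028  0.14514001] [-0.64588626  0.20017135 -0.1095212 ]
```

View pics/sb2z.png

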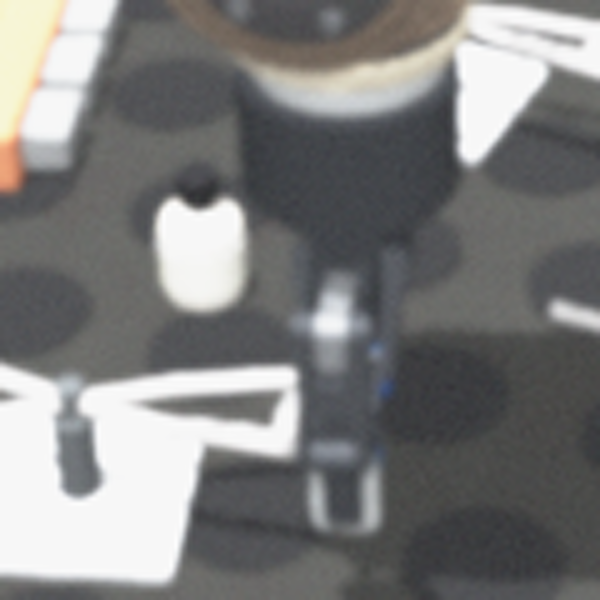

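The fingers straddle the pads, with the shanks between them. Now squeeze.

```bash
python3 -m pendant '[[-0.4,[0,0,0],0],[-0.3,[0,0,0],0],[-0.2,[0,0,0],0],[-0.1,[0,0,0],0],[-0.08,[0,0,0],0],[-0.08,[0,0,0],0],[-0.08,[0,0,0],0],[-0.08,[0,0,0],0]]' 20
```

```text
clock: 5.0
tcp_pos: [0.5541, 0.1146, 0.2006]
ee_rot: [3.123, 0.343, -0.001]
wrist_force: [-3.6, -1.2, 3.3]
grip_width: 0.0464
gripper_force: 3.0
```

```bash
python3 -m pendant '[[-0.03,[0,0,0],0],[-0.03,[0,0,0],0],[-0.03,[0,0,0],0]]' 20;  python3 -m pendant '[[-0.15,[0,0,0],0],[-0.25,[0,0,0],0],[-0.25,[0,0,0],0]]' 20; python3 -m pendant '[[-0.6,[0,0,0],0],[-1,[0,0,0],0],[-1,[0,0,0],0],[-1,[0,0,0],0],[-1,[0,0,-5],0],[-1,[0,0,-5],0],[-1,[-6,0,-3],0],[-1,[-4,0,0],0],[-1,[0,0,0],0]]' 20
python3 - <<'E'
from blobs import *
c=grab('wrist','wb2.png')
for o in blobs(c,'b'): print(o)
s=robot.read_state(); R=cv2.Rodrigues(s['ee_rot'])[0]
print(s['tcp_pos'],np.arctan2(R[1,0],R[0,0]))
E
```

```text
clock: 5.38
tcp_pos: [0.5541, 0.1146, 0.2007]
ee_rot: [3.123, 0.343, -0.0]
wrist_force: [-5.9, -1.5, 2.2]
grip_width: 0.0437
gripper_force: 3.3
clock: 5.75
tcp_pos: [0.5544, 0.1146, 0.2007]
ee_rot: [3.123, 0.343, 0.002]
wrist_force: [0.3, 1.1, 0.6]
grip_width: 0.0531
gripper_force: 0.0
clock: 6.88
tcp_pos: [0.4585, 0.0935, 0.3293]
ee_rot: [3.123, 0.343, -0.0]
wrist_force: [0.8, 0.1, 1.1]
grip_width: 0.0851
gripper_force: 0.0
(np.False_, array([291.1,  48.9]), 745.5, array([0.5493, 0.1287, 0.055 ]))
(np.True_, array([338.7,  48.4]), 766.0, array([0.5559, 0.0991, 0.058 ]))
[0.4600536  0.09369779 0.32923918] 0.21859387484751683
```

The blue pads now sit 30.3 mm apart with nothing holding them, so they're locked. Next I'll shut the fingers, move over the red release pad and turn so that the narrow side of the tips lies along the pad line.

```bash
python3 -m pendant '[[1,[-0.33,5.12,0.58],0],[1,[-0.33,5.12,0.58],0],[1,[-0.33,5.12,0.58],0],[1,[-0.33,5.12,0.58],0],[1,[-0.33,5.12,0.58],0],[1,[0,0,0],0]]' 20; python3 -m pendant '[[1,[0,0,0],-0.172],[1,[0,0,0],-0.172],[1,[0,0,0],-0.172],[1,[0,0,0],-0.172],[1,[0,0,0],-0.172],[1,[0,0,0],-0.172],[1,[0,0,0],-0.172],[1,[0,0,0],0],[1,[0,0,0],0]]' 20
cat > red.py <<'E'
from blobs import *
g=np.array([.4996,-.1596,.058+.173])
grab('scene');s=robot.read_state(); R=cv2.Rodrigues(s['ee_rot'])[0]
print(s['tcp_pos'],np.arctan2(R[1,0],R[0,0]),R.T@(g-s['tcp_pos'])*100,s['joint_positions'][5],s['wrist_force'])
E
python3 - <<'E'
from red import *
c=grab('scene')
im=c[0]['pixels'][100:290,190:440]
cv2.imwrite('pics/r1.png',cv2.resize(im,(750,570),interpolation=cv2.INTER_CUBIC)[...,::-1])
E
```

```text
clock: 7.68
tcp_pos: [0.5011, -0.1629, 0.2987]
ee_rot: [3.123, 0.337, 0.0]
wrist_force: [-0.8, 0.6, 0.6]
grip_width: 0.0001
gripper_force: 0.0
clock: 8.8
tcp_pos: [0.5003, -0.1594, 0.2995]
ee_rot: [2.383, 2.047, -0.0]
wrist_force: [-0.3, 0.2, 0.4]
grip_width: 0.0001
gripper_force: 0.0
[ 0.50019357 -0.15947699  0.29955376] 1.419959717714556 [-0.02077998 -0.0566801   6.85537801] -0.2835997908372058 [ 0.72814856  0.00852921 -0.97348526]
```

View pics/r1.png

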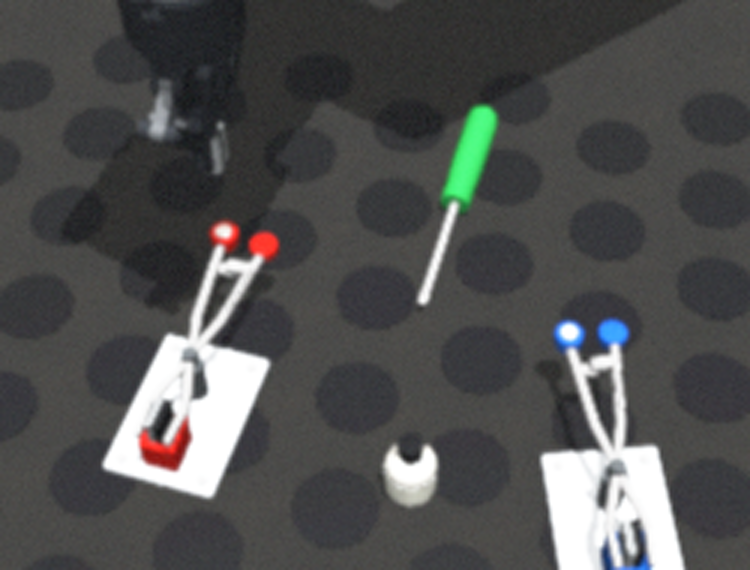

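The blue forceps are locked, with their ratchet arms overlapping, and the closed fingers stand behind and above the red dotted pad. Descending.

```bash
python3 -m pendant '[[1,[0,0,3],0],[1,[0,0,2],0],[1,[0,0,1.2],0],[1,[0,0,0],0],[1,[0,0,0],0]]' 20
python3 -m pendant '[[1,[0,0,0.3],0],[1,[0,0,0.3],0],[1,[0,0,0],0]]' 20; python3 -m red
```

```text
clock: 9.52
tcp_pos: [0.5002, -0.1598, 0.2382]
ee_rot: [2.379, 2.05, 0.0]
wrist_force: [-0.5, 0.1, -0.0]
grip_width: -0.0
gripper_force: 0.0
clock: 9.9
tcp_pos: [0.5, -0.1597, 0.2316]
ee_rot: [2.38, 2.051, -0.0]
wrist_force: [0.4, -0.3, 0.9]
grip_width: -0.0002
gripper_force: 0.0
[ 0.49995609 -0.15970374  0.23161175] 1.4227474608898623 [ 0.0050125  -0.03674463  0.06117813] -0.2868771870984043 [-0.16984833 -0.32894618  0.14045828]
```

Just about at contact; pressing in small steps.

```bash
python3 -m pendant '[[1,[0,0,0.2],0],[1,[0,0,0],0]]'|grep -E 'tcp|wrist'; python3 -m pendant '[[1,[0,0,0.15],0],[1,[0,0,0],0]]'|grep -E 'tcp|wrist';python3 -m pendant '[[1,[0,0,0.1],0],[1,[0,0,0],0]]'|grep -E 'tcp|wrist'; python3 -m pendant '[[1,[0,0,0.1],0],[1,[0,0,0],0]]'|grep -E 'tcp|wrist'
```

```text
tcp_pos: [0.4999, -0.1597, 0.2296]
wrist_force: [-0.7, 0.2, 1.5]
tcp_pos: [0.5001, -0.1598, 0.2281]
wrist_force: [-0.9, -1.4, 2.4]
tcp_pos: [0.5001, -0.1598, 0.2271]
wrist_force: [-0.3, -2.0, 2.1]
tcp_pos: [0.5, -0.1597, 0.2261]
wrist_force: [1.2, -1.9, 2.3]
```

The -y force suggests the teeth have parted and the pad is being held by friction. Easing off and checking.

```bash
python3 -m pendant '[[1,[0,0,0],0],[1,[0,0,-0.2],0],[1,[0,0,-0.3],0],[1,[0,0,-0.5],0]]'|grep -E 'tcp|wrist'; python3 -m pendant '[[1,[0,0,-3],0],[1,[0,0,-5],0],[1,[-6,0,0],0],[1,[-4,4,0],0],[1,[0,0,0],0],[1,[0,0,0],0]]'
python3 - <<'E'
from blobs import *
for n in ('scene','wrist'):
    c=grab(n)
    if n=='scene': im=c[0]['pixels'][140:280,220:430]; cv2.imwrite('pics/r2.png',cv2.resize(im,(780,520),interpolation=cv2.INTER_CUBIC)[...,::-1]); 
    else:
        for o in blobs(c,'r',(0,400)): print(o)
E
```

```text
tcp_pos: [0.4998, -0.1596, 0.2362]
wrist_force: [0.8, -0.5, 0.1]
clock: 12.2
tcp_pos: [0.5244, -0.2642, 0.3159]
ee_rot: [-2.379, -2.05, 0.001]
wrist_force: [-0.8, -0.3, -0.8]
grip_width: -0.0002
gripper_force: 0.0
(np.True_, array([257.8,  49.7]), 834.0, array([ 0.5035, -0.1647,  0.058 ]))
(np.False_, array([501.3,  22. ]), 488.5, array([ 0.6491, -0.1706,  0.055 ]))
```

View pics/r2.png

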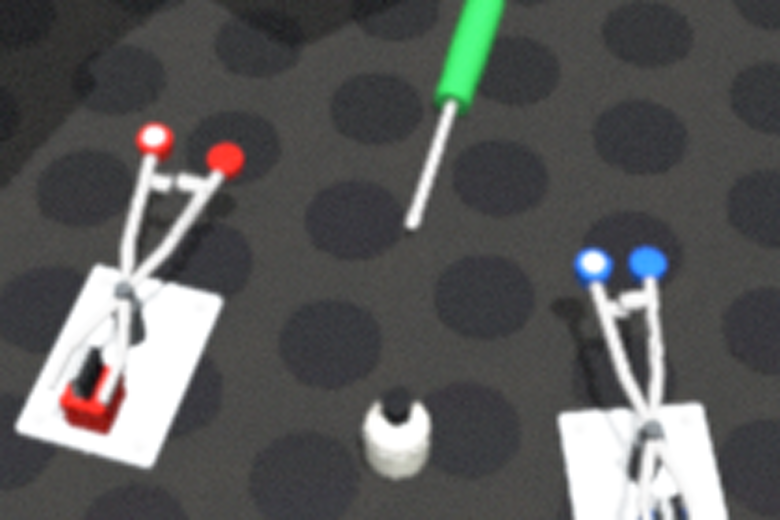

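The red pads are at (153,140) and (225,158) in the crop, about 43 mm apart, so those forceps are fully open. The dotted pad moved 7.8 mm outward, as expected. The blue pads, at (593,265) and (648,263), are about 31 mm apart, so they're still locked. The arm is clear.

```bash
python3 -c "
from cell import robot
print(robot.finish_job())"
```

```text
the job is handed in; nothing more can be done
None
```

I locked the blue forceps on their ratchet first, then released the red ones, which sprang fully open. I handed the job in at about 12 s with the arm clear; no verdict came back.

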